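# Close the filing jig's sliding fence up to the model

### The arm

A 6-joint arm with a two-finger parallel gripper is mounted at the origin on the work surface. World frame = base frame: x ahead of the robot, y to its left, z up, the work surface at z = 0. Lengths are in m, angles in rad, forces in N, time in s.
With the tool pointing down it reaches from about 0.225 to 0.725 m from the base axis. Payload 3.1 kg.
Tool frame: the origin (TCP) lies at the very end of the fingers, on their centre line; the grasp point (between the pads) lies 19 mm behind it; z points along the fingers, y is the line along which they close (so a half turn about z gives the same grasp; the last joint's range is limited). The gripper opens to 85 mm and grips with 20 to 120 N. Pads are 22 mm wide; open, the fingers measure 114 mm over their backs; the gripper's body (76 mm by 85 mm) begins 54 mm behind the grasp point. The pads swing forward as they close: fully open they stand 13 mm farther back than shut.
Start: joints at [1.057, 0.048, 0.099, 1.622, 0, 1.443], TCP at [0.198, 0.486, 0.206] pointing down, gripper open.
Joint ranges: [-2.91, 2.91], [-0.99, 1.94], [-1.21, 1.42], [-2.12, 2.29], [-1.49, 1.47], [-3.14, 3.14]. Speed limits (rad/s): [2.79, 2.79, 3.14, 3.14, 3.14, 3.14].

### API

Orientations are given as [roll, pitch, yaw] about the fixed x, y, z axes, in that order (R = Rz(yaw) Ry(pitch) Rx(roll)).
In Python, from bench import robot gives the robot as it stands. The module is installed in compiled form; this text tells all that it offers.
- The arm moves only by the shell command python3 -m crank 'ROWS'. ROWS is text: rows parted by semicolons, each of 7 numbers parted by spaces: the opening, from 0 (shut) to 1 (fully open), then the shift along the tool's x, y, z in m, then the turn, a rotation vector about the tool's x, y, z in degrees. A call has exactly 5 rows; each row is the pose to reach, as a shift and turn from the pose commanded when the call began, along the tool's axes at that moment; what a row does not reach only later rows make up. A row lasts 1/12 s, in which the tool goes at most 41.7 mm and 7.16 degrees, less where a joint would pass 70% of its speed; a pose out of reach is approached as far as the arm can. A call with a gripper value outside its range is refused whole. The fingers move at their own pace and stop on an object; the grip force is fixed at half the most. Time passes only in rows, so rows that repeat a pose let the fingers close, or fill a call up. It gives the time, the measured TCP pose, the force, the opening and the grip force at its end, in the units of the state.
- robot.read_state(): the state, without advancing time (a new reading comes with each control period).
- robot.grab_frame(name): name is "scene" or "top" or "wrist"; returns the picture (400x640x3 uint8, red, green, blue); there is no depth.
- robot.get_calibration(name): a dict with "vfov" (degrees; the focal length in pixels is half the picture's height over the tangent of half this angle, whatever the lens; pixels are square), "cx", "cy" (the principal point, pixels), "R" (3x3) and "t" (3): a world point X has camera coordinates R X + t. Camera axes: x right, y down, z forward; pixel columns grow to the right and rows downward; lengths in m; the calibration is good to about 2 mm. A picture is of the moment at which its call begins: read the wrist's pose just before it. get_calibration takes no time and is no camera call; for the wrist camera it gives the pose at the moment of the call.
- robot.sign_off(): hands the job in; it is judged then, once.
Trained networks look in the newest picture that a camera, given by its name, has taken for a name from the list of things; names that differ only in an ending like _2 or _b are one class to them, and where a whole thing is asked for, a point or a joint stands for the part that bears it (a point fixed in the world has none). Each returns a list of dicts, best first, with "p" (0 to 1); they miss things now and then, are a little off and sometimes report something else, mostly with a low value. They report only what shows in the picture. A call takes as long as a camera call.
- robot.silhouettes(camera, thing): "mask" (400x640 bool, what is visible of it) and "bbox" ([centre column, centre row, width, height] in pixels, round what is visible of it).
The state is a dict: "clock": time; "joint_positions": joint angles; "joint_velocities": joint speeds; "tau": joint torques, N m; "tcp_pos": TCP position; "eef_rot": TCP orientation; "force": force on the tool from outside, world axes, zero at the start; "moment": the same for the moment, N m; "finger_gap": finger opening in m; "gripper_force": force on a finger pad.
Only numpy, scipy, OpenCV 4.12 (cv2) and the standard library are available. Lean on these libraries where they do the work, as an engineer would, in place of code of your own. Each camera call takes 0.05 s, during which the arm holds its last target. There are 200 camera calls.

### The job

One of the two models, the flat dune tile or the small wooden crate, lies in the filing jig against its fixed fence. Squeeze the release lever on the sliding fence, keep it squeezed while you slide that fence towards the model to the nearest notch at which it still stands clear of the model, then let go so that the lever springs back and locks the fence there. Do not shift either model.

Things in the scene. Friction and masses are not known exactly. Their poses are not given: they have to be found in the camera images.
- jig: Filing jig fixed to the desk: aluminium rail 280 mm long (along jig y), 30 wide, 26 high, with a steel rack of rounded teeth on its +x side. Origin: mid-length, on the desk; z up. A fixed plywood fence, 42 high, crosses the +y end, inner face at y = +115 mm. The bay, where a model lies on the desk against that face, is at x -113 to -25 mm; positive x is outside the jig.
- fence (a joint): Sliding plywood fence, 42 mm high: position in m, growing towards the fixed fence (jig +y). Starts at 0, the farthest of five notches: 0, 0.04, 0.08, 0.12, 0.16. Its face is (195 mm - value) from the fixed fence's face. Locked it has 7 mm play either way; let go within 12 mm of a notch it drops in. Sliding takes 1 to 2 N with the lever squeezed. Stops at -0.009 and 0.169.
- lever (a joint): Aluminium release lever on the sliding fence, 30 mm wide along jig y: angle in rad, 0 = sprung out, locked; 0.45 = fully squeezed, upright; the pawl clears the teeth above 0.28. Pivot 50 mm above the desk, at jig x = +33 mm; rounded top up to 95 mm high. It is pinched towards the dark steel upright facing it, along jig -x; 7 N rising to 15 N near its top.
- grip (a point): Middle of the sliding fence's grip (squeezed upright and lever), 80 mm above the desk, at jig x = +23 mm, y = -100 mm + fence value; turned like the jig. Fixed upright: 30 wide along y, 92 high, outer face 15 mm to the jig's -x of this point. Lever's outer face: 15 mm to +x when squeezed (30 over both), its top 32 mm to +x when sprung out. Pivot ears, 42 mm wide, reach 56 mm high.
- tile_mid (a point): Centre of the flat sand-coloured resin dune tile with low ridges: 70 mm along jig x, 60 along the rail (jig y), 8 thick (12 over the ridges), loose, flat on the desk. It lies either in the bay with one end within 5 mm of the fixed fence, or on the desk at the +x side of the jig.
- crate_mid (a point): Centre of the small wooden crate model with its closed grey plastic lid: 66 mm along jig x, 100 along the rail (jig y), 42 high, loose, on the desk. It stands in the other of the tile's two places.

How it is judged:
By the outcome, as a careful person would: the job done as asked, in the order asked, and still so for the second after the job is handed in, with the robot touching nothing.
It also fails if it takes over 32 s, if anything falls off the work surface, if the arm or the gripper's body presses on something with over 40 N, if the wrist force passes 120 N, or if a joint passes its speed limit or range.

## Working session

There is one attempt and no reset: what is moved stays moved. The work goes in short steps, Python scripts to look and compute and a shell command to move; the robot and the scene stay as the last step left them, time stands still between calls to the robot, and variables do not carry over. Pictures are saved under pics/ and viewed, at most 10 in all, crops included, and the job is handed in when it is done.

```bash
mkdir -p pics
python3 - <<'E'
from bench import robot
import cv2,numpy as np
for n in("scene","top"):
    im=robot.grab_frame(n); cv2.imwrite(f"pics/{n}0.png",im[:,:,::-1])
    c=robot.get_calibration(n); print(n,c)
    for t in("jig","fence","lever","grip","tile_mid","crate_mid"):
        print(t,[(round(d["p"],2),np.round(d["bbox"]).tolist()) for d in robot.silhouettes(n,t)[:2]])
s=robot.read_state();print(s["clock"],s["tcp_pos"],s["eef_rot"])
E
```

```text
scene {'vfov': 56.09222419853184, 'cx': 313.3686411911015, 'cy': 199.28329988169855, 'R': array([[ 0.4400156 ,  0.89779311,  0.01880972],
       [ 0.65069029, -0.3043331 , -0.69568924],
       [-0.61886058,  0.31835342, -0.71809657]]), 't': array([-0.27803814, -0.31389288,  1.0584403 ])}
jig [(0.59, [276.0, 205.0, 156.0, 90.0])]
fence [(0.88, [218.0, 209.0, 32.0, 66.0])]
lever [(0.71, [217.0, 225.0, 26.0, 22.0])]
grip [(0.74, [216.0, 207.0, 25.0, 63.0])]
tile_mid [(0.95, [306.0, 280.0, 44.0, 41.0])]
crate_mid [(0.89, [298.0, 183.0, 56.0, 42.0])]
top {'vfov': 49.73739541797796, 'cx': 320.8751106020559, 'cy': 202.92232959208164, 'R': array([[ 0.0138507 , -0.99848251, -0.05329946],
       [-0.9842736 , -0.0042266 , -0.17660018],
       [ 0.17610691,  0.05490729, -0.98283851]]), 't': array([0.04464374, 0.58542127, 0.62848624])}
jig [(0.85, [375.0, 264.0, 186.0, 128.0]), (0.39, [438.0, 272.0, 55.0, 111.0])]
fence [(0.9, [436.0, 269.0, 51.0, 112.0])]
lever [(0.93, [448.0, 227.0, 30.0, 28.0])]
grip [(0.94, [437.0, 272.0, 60.0, 114.0])]
tile_mid [(0.65, [372.0, 161.0, 39.0, 44.0])]
crate_mid [(0.69, [326.0, 274.0, 73.0, 56.0]), (0.23, [436.0, 269.0, 52.0, 112.0])]
0.7 [0.19756375 0.48644853 0.2061631 ] [3.14145883e+00 2.16170229e-05 2.75581019e+00]
```

View pics/top0.png

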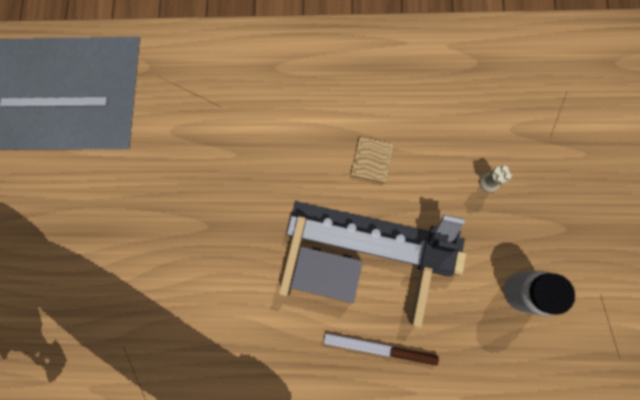

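View pics/scene0.png

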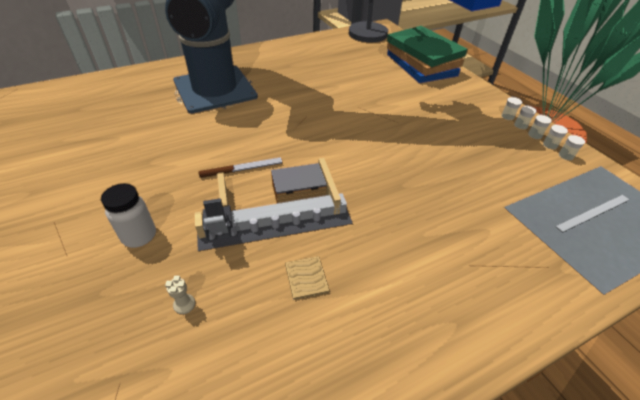

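```bash
cat > h.py <<'E'
from bench import robot
import cv2,numpy as np
def K(c): 
    f=200/np.tan(np.radians(c["vfov"]/2)); return np.array([[f,0,c["cx"]],[0,f,c["cy"]],[0,0,1]])
def ray(c,u,v,z):
    R,t=c["R"],c["t"]; o=-R.T@t; d=R.T@np.linalg.solve(K(c),[u,v,1]); return o+d*(z-o[2])/d[2]
def proj(c,X):
    p=(np.atleast_2d(X)@c["R"].T+c["t"])@K(c).T; return p[:,:2]/p[:,2:]
E
python3 - <<'E'
from h import *
np.set_printoptions(precision=4,suppress=True)
c=robot.get_calibration("top")
print("rail",ray(c,420,263,.026),ray(c,290,234,.026))
print("grip",ray(c,447,238,.09),"lever",ray(c,452,222,.09))
im=cv2.imread("pics/top0.png")[180:340,270:480]
cv2.imwrite("pics/topc.png",cv2.resize(im,None,fx=3.7,fy=3.7,interpolation=cv2.INTER_CUBIC))
im=robot.grab_frame("wrist"); cv2.imwrite("pics/w0.png",im[:,:,::-1])
E
```

```text
rail [ 0.4938 -0.1072  0.026 ] [0.5382 0.1012 0.026 ]
grip [ 0.5275 -0.1359  0.09  ] lever [ 0.551  -0.1439  0.09  ]
```

View pics/topc.png

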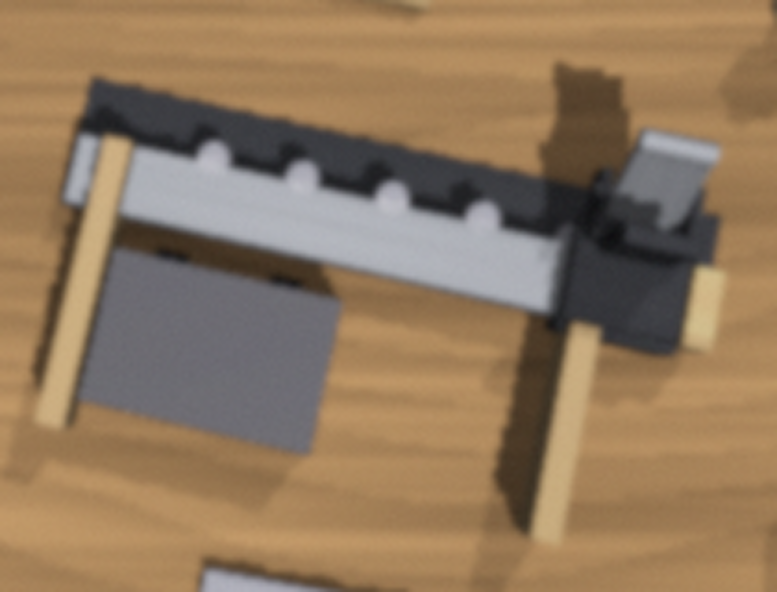

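View pics/w0.png

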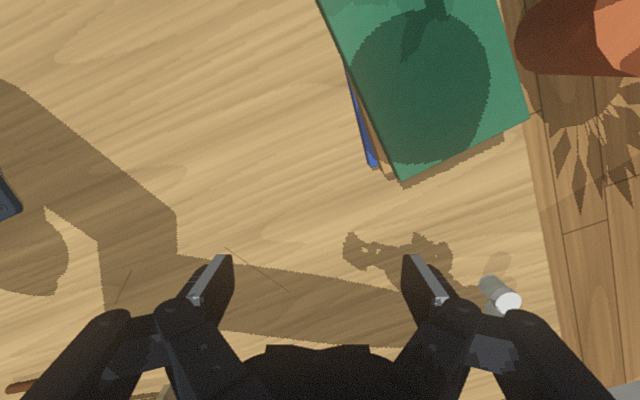

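```bash
cat > fit.py <<'E'
from h import *
from scipy.optimize import least_squares
np.set_printoptions(precision=4,suppress=True)
c=robot.get_calibration("top")
# u,v(crop), z, jx, jy
P=[(82,133,.026,.015,.14),(66,203,.026,-.015,.14),(568,238,.026,.015,None),(553,312,.026,-.015,None),
(133,140,.042,None,.115),(68,425,.042,None,.115),(572,325,.042,None,-.08),(533,540,.042,None,-.08)]
W=[(ray(c,270+u/3.7,180+v/3.7,z),x,y) for u,v,z,x,y in P]
def loc(p,w):
    C,S=np.cos(p[2]),np.sin(p[2]);d=w[:2]-p[:2];return C*d[0]+S*d[1],-S*d[0]+C*d[1]
def res(p):
    r=[]
    for w,x,y in W:
        a,b=loc(p,w)
        if x is not None:r.append(a-x)
        if y is not None:r.append(b-y)
    return r
s=least_squares(res,[.51,0,-.2]);p=s.x;print(p,np.array(res(p))*1e3)
C,S=np.cos(p[2]),np.sin(p[2])
g=lambda v:p[:2]+np.array([C*.023-S*(-.1+v),S*.023+C*(-.1+v)])
print("grip",g(0),g(.08))
for u,v in((338,300),(310,453),(115,250),(82,403)):print("crate",np.array(loc(p,ray(c,270+u/3.7,180+v/3.7,.042))))
for u,v in((645,130),(718,155),):print("lever",np.array(loc(p,ray(c,270+u/3.7,180+v/3.7,.09))))
from scipy.spatial.transform import Rotation as Ro
st=robot.read_state();R0=Ro.from_euler('xyz',st["eef_rot"])
print(R0.as_matrix())
for yaw in (p[2]+np.pi/2,p[2]-np.pi/2):
  R1=Ro.from_euler('xyz',[np.pi,0,yaw]); print((R0.inv()*R1).as_rotvec(degrees=True))
t=np.r_[g(0),.15]; print("shift",R0.inv().apply(t-st["tcp_pos"]), st["joint_positions"])
E
python3 fit.py
```

```text
[ 0.5233 -0.036  -0.2059] [ 1.2134  0.7025 -0.6071  0.4744  0.9619 -1.5682  0.9184  0.6202 -1.3601
 -1.3554]
grip [ 0.5254 -0.1386] [ 0.5418 -0.0603]
crate [-0.0322  0.0158]
crate [-0.0964  0.0144]
crate [-0.0319  0.1128]
crate [-0.0975  0.1119]
lever [ 0.0568 -0.0875]
lever [ 0.0529 -0.1169]
[[-0.9265  0.3763  0.0001]
 [ 0.3763  0.9265  0.0001]
 [-0.      0.0001 -1.    ]]
[ 0.0064 -0.0043 79.6921]
[   0.0045    0.0067 -100.3079]
shift [-0.5389 -0.4557  0.0561] [1.0572 0.0479 0.0993 1.622  0.     1.443 ]
```

```bash
cat > nav.py <<'E'
import sys
from h import *
from scipy.spatial.transform import Rotation as Ro
np.set_printoptions(precision=4,suppress=True)
J=np.array([.5233,-.0360]);YAW=-.2059
def go(jx,jy,z,yaw=YAW,J=J):
    C,S=np.cos(yaw),np.sin(yaw);t=np.r_[J+[C*jx-S*jy,S*jx+C*jy],z]
    st=robot.read_state();R0=Ro.from_euler('xyz',st["eef_rot"]);R1=Ro.from_euler('xyz',[np.pi,0,yaw+np.pi/2])
    print(st["clock"],st["tcp_pos"],"shift",R0.inv().apply(t-st["tcp_pos"]),"turn",(R0.inv()*R1).as_rotvec(degrees=True),st["force"],st["finger_gap"])
if __name__=="__main__":go(*map(float,sys.argv[1:4]))
E
python3 -m crank '1 -.539 -.456 0 0 0 79.7;1 -.539 -.456 0 0 0 79.7;1 -.539 -.456 0 0 0 79.7;1 -.539 -.456 0 0 0 79.7;1 -.539 -.456 0 0 0 79.7'; python3 nav.py .023 -.1 .2
```

```text
clock: 1.17
tcp_pos: [0.2947, 0.3004, 0.2062]
eef_rot: [3.141, 0.0, 2.126]
force: [1.1, 0.2, 0.2]
finger_gap: 0.0853
gripper_force: 0.0
1.1667 [0.2947 0.3004 0.2062] shift [-0.4947 -0.0353  0.0062] turn [ 0.0445 -0.0122 43.6008] [1.121  0.2322 0.176 ] 0.08533094365081867
```

```bash
python3 -m crank '1 -.495 -.035 .006 0 0 43.6;1 -.495 -.035 .006 0 0 43.6;1 -.495 -.035 .006 0 0 43.6;1 -.495 -.035 .006 0 0 43.6;1 -.495 -.035 .006 0 0 43.6'; python3 nav.py .023 -.1 .2
```

```text
clock: 1.58
tcp_pos: [0.3928, 0.1161, 0.2039]
eef_rot: [3.14, -0.0, 1.5]
force: [1.0, 0.3, -0.3]
finger_gap: 0.085
gripper_force: 0.0
1.5833 [0.3928 0.1161 0.2039] shift [-0.2446  0.1503  0.004 ] turn [ 0.0748 -0.0298  7.7193] [ 0.9684  0.3125 -0.2895] 0.08504830896839204
```

```bash
python3 -m crank '1 -.245 .150 .004 0 0 7.7;1 -.245 .150 .004 0 0 7.7;1 -.245 .150 .004 0 0 7.7;1 -.245 .150 .004 0 0 7.7;1 -.245 .150 .004 0 0 7.7'; python3 nav.py .023 -.1 .2
```

```text
clock: 2.0
tcp_pos: [0.4899, -0.0685, 0.2009]
eef_rot: [3.141, -0.0, 1.371]
force: [0.7, 1.5, 0.6]
finger_gap: 0.085
gripper_force: 0.0
2.0 [ 0.4899 -0.0685  0.2009] shift [-0.0616  0.0487  0.0009] turn [ 0.0489 -0.0091  0.3385] [0.6621 1.4581 0.6353] 0.08503297861528586
```

```bash
python3 -m crank '1 -.03 .025 0 0 0 .3;1 -.055 .047 .001 0 0 .3;1 -.06 .048 .001 0 0 .3;1 -.06 .048 .001 0 0 .3;1 -.06 .048 .001 0 0 .3'; python3 nav.py .023 -.1 .2
python3 - <<'E'
from h import *
c=robot.get_calibration("wrist");im=robot.grab_frame("wrist"); cv2.imwrite("pics/w1.png",im[:,:,::-1])
import nav
C,S=np.cos(nav.YAW),np.sin(nav.YAW)
for j in((.008,-.085,.092),(.008,-.115,.092),(.055,-.085,.09),(.055,-.115,.09),(.015,-.05,.026),(-.015,-.05,.026),(-.1,-.08,.042),(-.03,-.08,.042)):
    print(j,proj(c,[nav.J[0]+C*j[0]-S*j[1],nav.J[1]+S*j[0]+C*j[1],j[2]]))
np.savez("w1.npz",**c)
E
```

```text
clock: 2.42
tcp_pos: [0.5239, -0.1343, 0.1995]
eef_rot: [-3.14, -0.001, 1.366]
force: [0.1, -0.2, -0.2]
finger_gap: 0.0851
gripper_force: 0.0
2.4167 [ 0.5239 -0.1343  0.1995] shift [-0.0039  0.0023 -0.0005] turn [-0.0676 -0.0485  0.0348] [ 0.0745 -0.1581 -0.2093] 0.08508760625052735
(0.008, -0.085, 0.092) [[304.4381 181.5102]]
(0.008, -0.115, 0.092) [[304.8292 210.4657]]
(0.055, -0.085, 0.09) [[352.2325 181.0503]]
(0.055, -0.115, 0.09) [[351.1482 209.8353]]
(0.015, -0.05, 0.026) [[312.5161 138.8235]]
(-0.015, -0.05, 0.026) [[286.6716 138.8189]]
(-0.1, -0.08, 0.042) [[211.4805 166.9441]]
(-0.03, -0.08, 0.042) [[272.9101 166.9603]]
```

View pics/w1.png

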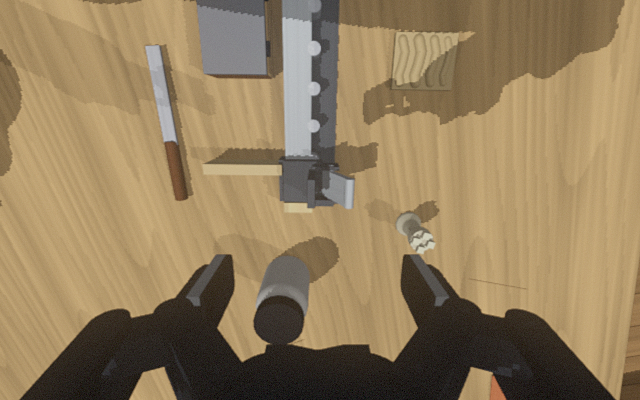

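```bash
python3 - <<'E'
from h import *
import nav
c=robot.get_calibration("top");w=dict(np.load("w1.npz"))
C,S=np.cos(nav.YAW),np.sin(nav.YAW)
def L(X):
    d=X[:2]-nav.J;return np.round([C*d[0]+S*d[1],-S*d[0]+C*d[1]],3)
for z in(.08,.1,.12,.14):print(z,"top",L(ray(c,552,294,z)),"wrist",L(ray(w,279,319,z)))
print("lever w",L(ray(w,354,177,.09)),L(ray(w,354,208,.09)),"upr",L(ray(w,308,207,.092)),"fence",L(ray(w,205,164,.042)),L(ray(w,282,164,.042)),"rail",L(ray(w,313,125,.026)),L(ray(w,283,125,.026)),"crate",L(ray(w,268,75,.042)),L(ray(w,204,72,.042)))
E
python3 nav.py .024 -.099 .15;python3 nav.py .024 -.099 .063
```

```text
0.08 top [-0.021 -0.256] wrist [-0.025 -0.257]
0.1 top [-0.023 -0.247] wrist [-0.022 -0.24 ]
0.12 top [-0.024 -0.238] wrist [-0.019 -0.224]
0.14 top [-0.026 -0.229] wrist [-0.016 -0.207]
lever w [ 0.057 -0.081] [ 0.058 -0.113] upr [ 0.011 -0.111] fence [-0.107 -0.077] [-0.02  -0.077] rail [ 0.016 -0.034] [-0.019 -0.034] crate [-0.031  0.016] [-0.097  0.019]
2.4667 [ 0.5239 -0.1337  0.1999] shift [-0.0035  0.0034  0.0499] turn [-0.03   -0.0368  0.1041] [-0.6878 -0.2224 -0.8711] 0.08550675480864607
2.4667 [ 0.5239 -0.1337  0.1999] shift [-0.0036  0.0035  0.1369] turn [-0.03   -0.0368  0.1041] [-0.6878 -0.2224 -0.8711] 0.08550675480864607
```

```bash
python3 -m crank '1 -.004 .003 .03 0 0 0;1 -.004 .003 .07 0 0 0;1 -.004 .003 .105 0 0 0;1 -.004 .003 .136 0 0 0;1 -.004 .003 .136 0 0 0'; python3 nav.py .024 -.098 .063;  python3 - <<'E'
from h import *
im=robot.grab_frame("wrist"); cv2.imwrite("pics/w2.png",im[:,:,::-1])
E
```

```text
clock: 2.88
tcp_pos: [0.52, -0.1349, 0.0561]
eef_rot: [-3.127, -0.003, 1.369]
force: [-1.5, 0.1, -1.2]
finger_gap: 0.0853
gripper_force: 0.0
2.8833 [ 0.52   -0.1349  0.0561] shift [-0.0005  0.0069 -0.007 ] turn [-0.8192 -0.164   0.209 ] [-1.4642  0.1329 -1.221 ] 0.08527551227666129
```

View pics/w2.png

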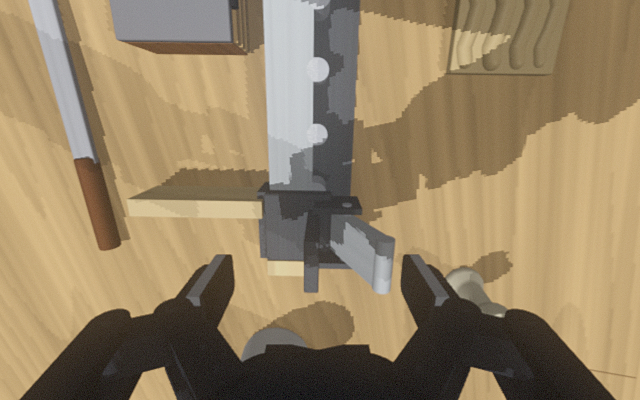

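```bash
python3 nav.py .024 -.098 .063; python3 -m crank '1 0 0 0 0 0 0;1 0 0 0 0 0 0;1 0 0 0 0 0 0;1 0 0 0 0 0 0;1 0 0 0 0 0 0'; python3 nav.py .024 -.098 .063
```

```text
2.9333 [ 0.5223 -0.136   0.0599] shift [ 0.0001  0.0045 -0.0031] turn [-0.5225 -0.1088  0.1992] [-0.3388 -0.0288  0.1129] 0.08521437541344208
clock: 3.35
tcp_pos: [0.528, -0.1397, 0.0659]
eef_rot: [3.138, 0.001, 1.366]
force: [0.8, -1.0, -0.3]
finger_gap: 0.0854
gripper_force: 0.0
3.35 [ 0.528  -0.1397  0.0659] shift [ 0.0026 -0.0018  0.0028] turn [0.2128 0.0379 0.0733] [ 0.8064 -1.0232 -0.2793] 0.08540468335198662
```

```bash
python3 -m crank '1 0 0 0 0 0 0;1 0 0 0 0 0 0;1 0 0 0 0 0 0;1 0 0 0 0 0 0;1 0 0 0 0 0 0'; python3 nav.py .024 -.098 .063;  python3 - <<'E'
from h import *
import nav
c=robot.get_calibration("wrist");im=robot.grab_frame("wrist"); cv2.imwrite("pics/w3.png",im[:,:,::-1])
E
python3 nav.py .024 -.098 .063
```

```text
clock: 3.77
tcp_pos: [0.5264, -0.1392, 0.0635]
eef_rot: [-3.141, -0.0, 1.366]
force: [0.1, 0.0, 0.2]
finger_gap: 0.0856
gripper_force: 0.0
3.7667 [ 0.5264 -0.1392  0.0635] shift [ 0.0024 -0.0001  0.0005] turn [-0.0204 -0.003   0.0685] [0.1477 0.0214 0.169 ] 0.08558689422966174
3.8167 [ 0.5264 -0.1392  0.0635] shift [ 0.0024 -0.0001  0.0005] turn [-0.0195 -0.0025  0.0696] [ 0.5388 -0.3993 -0.2821] 0.08530129274289402
```

View pics/w3.png

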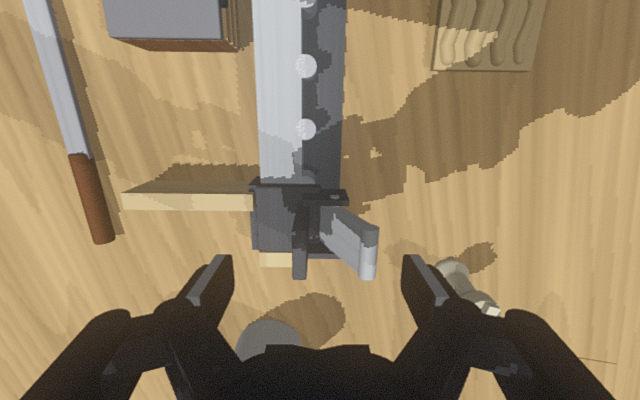

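Run:
```python
from h import *
import nav
np.set_printoptions(precision=4,suppress=True)
c=robot.get_calibration("wrist")
C,S=np.cos(nav.YAW),np.sin(nav.YAW)
for j in((.008,-.085,.092),(.008,-.115,.092),(.055,-.085,.09),(.055,-.115,.09),(-.1,-.08,.042),(-.02,-.08,.042),(.015,-.03,.026),(-.015,-.03,.026)):
    print(j,proj(c,[nav.J[0]+C*j[0]-S*j[1],nav.J[1]+S*j[0]+C*j[1],j[2]]))
t=robot.read_state()["tcp_pos"];print(proj(c,t),proj(c,t+[0,0,.02]), proj(c,t+np.array([C,S,0])*.0425+[0,0,.013]))
```

```text
(0.008, -0.085, 0.092) [[286.7634 234.4011]]
(0.008, -0.115, 0.092) [[288.4447 284.0772]]
(0.055, -0.085, 0.09) [[375.7558 232.9159]]
(0.055, -0.115, 0.09) [[372.4434 282.0882]]
(-0.1, -0.08, 0.042) [[136.0134 197.6336]]
(-0.02, -0.08, 0.042) [[252.9641 197.7133]]
(0.015, -0.03, 0.026) [[304.192  121.0846]]
(-0.015, -0.03, 0.026) [[260.3791 121.0538]]
[[317.4602 238.2927]] [[317.4939 253.1727]] [[389.3798 247.6334]]
```

```bash
python3 -m crank '0 .001 .001 0 0 0 0;0 .001 .001 0 0 0 0;0 .001 .001 0 0 0 0;0 .001 .001 0 0 0 0;0 .001 .001 0 0 0 0'; python3 -m crank '0 0 0 0 0 0 0;0 0 0 0 0 0 0;0 0 0 0 0 0 0;0 0 0 0 0 0 0;0 0 0 0 0 0 0'; python3 nav.py .025 -.097 .063
```

```text
clock: 4.23
tcp_pos: [0.5258, -0.1381, 0.0644]
eef_rot: [-3.138, 0.001, 1.366]
force: [-13.6, 2.9, 11.1]
finger_gap: 0.0256
gripper_force: 7.0
clock: 4.65
tcp_pos: [0.5167, -0.1361, 0.0639]
eef_rot: [-3.12, 0.001, 1.366]
force: [-22.7, 3.7, 19.2]
finger_gap: 0.0052
gripper_force: 59.4
4.65 [ 0.5167 -0.1361  0.0639] shift [0.0024 0.011  0.0006] turn [-1.2655  0.0632  0.034 ] [-22.6892   3.6677  19.2407] 0.005217812599244569
```

Run:
```python
from h import *
im=robot.grab_frame("wrist"); im2=robot.grab_frame("scene")[130:270,160:380]
cv2.imwrite("pics/w4.png",np.vstack([im,cv2.resize(im2,(640,400))])[::1,:,::-1][:, :])
a=cv2.imread("pics/w4.png"); cv2.imwrite("pics/w4.png",cv2.resize(a,(480,600)))
```

```text
(no output)
```

View pics/w4.png

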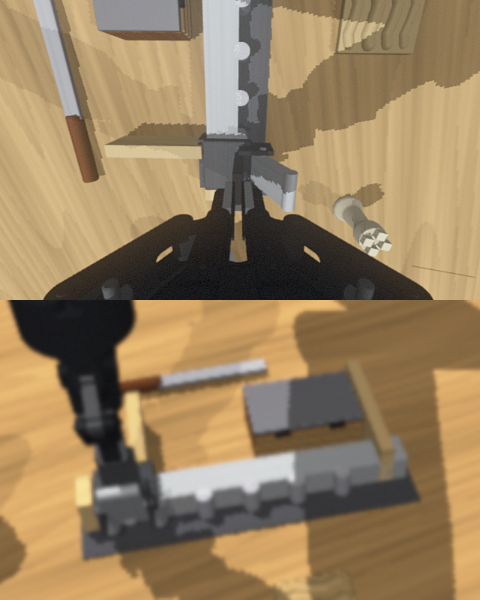

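Run:
```python
from h import *
im=robot.grab_frame("wrist");s=robot.grab_frame("scene")
cv2.imwrite("pics/w5full.png",im[:,:,::-1]);cv2.imwrite("pics/s5full.png",s[:,:,::-1])
a=cv2.resize(im[190:340,240:420],(480,400),interpolation=cv2.INTER_CUBIC)
b=cv2.resize(s[160:260,180:260],(320,400),interpolation=cv2.INTER_CUBIC)
cv2.imwrite("pics/w5.png",np.hstack([a,b])[:,:,::-1])
```

```text
(no output)
```

View pics/w5.png

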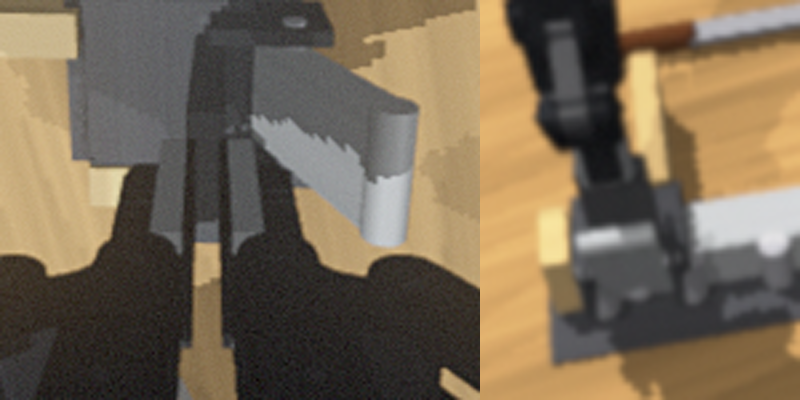

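Run:
```python
from h import *
from scipy.spatial.transform import Rotation as Ro
np.set_printoptions(precision=3,suppress=True)
c=robot.get_calibration("wrist");st=robot.read_state();R=Ro.from_euler('xyz',st["eef_rot"]);t=st["tcp_pos"]
print(st["tcp_pos"],st["eef_rot"],st["finger_gap"],st["force"],K(c)[0,0])
print("cam in tool",R.inv().apply(-c["R"].T@c["t"]-t), "cam axis",R.inv().apply(c["R"][2]))
for z in(0,-.013,-.02,-.03,-.04,-.05):
    P=np.array([(x,y,z) for y in(.0425,.0026,-.0026) for x in(-.011,.011)])
    print(z,proj(c,R.apply(P)+t).round(0).tolist())
```

```text
[ 0.517 -0.136  0.064] [-3.12   0.001  1.366] 0.005092371221426818 [-23.026   3.956  18.565] 287.96492328309665
cam in tool [ 0.077 -0.    -0.167] cam axis [-0.301  0.     0.953]
0 [[383.0, 254.0], [386.0, 222.0], [321.0, 254.0], [322.0, 222.0], [313.0, 254.0], [313.0, 222.0]]
-0.013 [[388.0, 264.0], [391.0, 230.0], [322.0, 264.0], [322.0, 230.0], [313.0, 264.0], [313.0, 230.0]]
-0.02 [[391.0, 270.0], [394.0, 235.0], [322.0, 270.0], [322.0, 235.0], [313.0, 270.0], [313.0, 235.0]]
-0.03 [[395.0, 280.0], [399.0, 243.0], [322.0, 280.0], [322.0, 243.0], [313.0, 280.0], [313.0, 243.0]]
-0.04 [[400.0, 291.0], [404.0, 252.0], [323.0, 291.0], [323.0, 252.0], [312.0, 291.0], [312.0, 252.0]]
-0.05 [[406.0, 303.0], [411.0, 262.0], [323.0, 303.0], [323.0, 262.0], [312.0, 303.0], [312.0, 263.0]]
```

The image analysis shows that the real fingertips sit about 28 mm (shut) above the nominal TCP, so the fingers closed over the lever top, with the tips riding on the upright. I'll open, settle, and go lower.

```bash
python3 -m crank '1 0 0 0 0 0 0;1 0 0 0 0 0 0;1 0 0 0 0 0 0;1 0 0 0 0 0 0;1 0 0 0 0 0 0';python3 -m crank '1 0 0 0 0 0 0;1 0 0 0 0 0 0;1 0 0 0 0 0 0;1 0 0 0 0 0 0;1 0 0 0 0 0 0'; python3 nav.py .025 -.097 .034
python3 - <<'E'
from h import *
im=robot.grab_frame("wrist");
for t in("lever","fence"):
    for d in robot.silhouettes("wrist",t)[:1]:print(t,d["p"],d["bbox"])
E
```

```text
clock: 5.27
tcp_pos: [0.5283, -0.1385, 0.0637]
eef_rot: [3.14, -0.0, 1.366]
force: [0.1, 0.2, -0.6]
finger_gap: 0.0654
gripper_force: 0.0
clock: 5.68
tcp_pos: [0.5278, -0.1384, 0.0637]
eef_rot: [3.141, 0.0, 1.366]
force: [-0.6, -0.9, 0.2]
finger_gap: 0.0854
gripper_force: 0.0
5.6833 [ 0.5278 -0.1384  0.0637] shift [ 0.0023 -0.0004  0.0297] turn [0.0077 0.0014 0.0735] [-0.5782 -0.9259  0.1737] 0.08538681427863157
lever 0.85 [348.1, 243.6, 55.2, 82.0]
fence 0.87 [249.7, 228.8, 257.8, 107.5]
```

```bash
python3 -m crank '1 .002 0 .008 0 0 0;1 .002 0 .016 0 0 0;1 .002 0 .023 0 0 0;1 .002 0 .03 0 0 0;1 .002 0 .03 0 0 0'; python3 -m crank '0 0 0 0 0 0 0;0 0 0 0 0 0 0;0 0 0 0 0 0 0;0 0 0 0 0 0 0;0 0 0 0 0 0 0';python3 -m crank '0 0 0 0 0 0 0;0 0 0 0 0 0 0;0 0 0 0 0 0 0;0 0 0 0 0 0 0;0 0 0 0 0 0 0'; python3 nav.py .025 -.097 .034
python3 - <<'E'
from h import *
im=robot.grab_frame("wrist"); cv2.imwrite("pics/w6.png",im[:,:,::-1])
for t in("lever","fence"):
    for d in robot.silhouettes("wrist",t)[:1]:print(t,d["p"],d["bbox"])
E
```

```text
clock: 6.25
tcp_pos: [0.5262, -0.1357, 0.0309]
eef_rot: [-3.137, -0.001, 1.366]
force: [0.5, 0.5, -0.1]
finger_gap: 0.0857
gripper_force: 0.0
clock: 6.67
tcp_pos: [0.5275, -0.1369, 0.0396]
eef_rot: [3.142, 0.002, 1.365]
force: [-6.7, 2.0, 12.0]
finger_gap: 0.0281
gripper_force: 58.4
clock: 7.08
tcp_pos: [0.5276, -0.1369, 0.0395]
eef_rot: [3.141, 0.002, 1.365]
force: [-9.9, 2.5, 21.9]
finger_gap: 0.0283
gripper_force: 59.3
7.0833 [ 0.5276 -0.1369  0.0395] shift [0.0009 0.0002 0.0055] turn [0.0447 0.0925 0.0078] [-9.8912  2.4832 21.8629] 0.02827691791426184
fence 0.92 [224.0, 251.4, 257.3, 130.9]
```

```bash
python3 -m crank '0 0 0 -.004 0 0 0;0 -.006 0 -.004 0 0 0;0 -.014 0 -.004 0 0 0;0 -.022 0 -.004 0 0 0;0 -.03 0 -.004 0 0 0'; python3 nav.py .025 -.017 .038;python3 -c "
from h import *
im=robot.grab_frame('wrist');cv2.imwrite('pics/w7.png',im[:,:,::-1])
for d in robot.silhouettes('wrist','fence')[:1]:print(d['p'],d['bbox'])"
```

```text
clock: 7.65
tcp_pos: [0.5263, -0.1423, 0.0396]
eef_rot: [3.14, -0.052, 1.376]
force: [10.7, 66.5, 16.8]
finger_gap: 0.0279
gripper_force: 64.1
7.65 [ 0.5263 -0.1423  0.0396] shift [0.0862 0.0013 0.0061] turn [ 0.0994 -2.9968  0.6276] [10.6728 66.494  16.8048] 0.027940221993953296
0.75 [224.4, 250.6, 260.9, 126.3]
```

Tool +x is jig +y, so I pushed the wrong way, against the end stop. Reversing.

```bash
python3 -m crank '0 .012 0 0 0 0 0;0 .024 0 0 0 0 0;0 .03 0 0 0 0 0;0 .03 0 0 0 0 0;0 .03 0 0 0 0 0'; python3 nav.py .025 -.017 .038; python3 -m crank '0 .006 0 0 0 0 0;0 .014 0 0 0 0 0;0 .022 0 0 0 0 0;0 .03 0 0 0 0 0;0 .03 0 0 0 0 0'; python3 nav.py .025 -.017 .038
```

```text
clock: 8.17
tcp_pos: [0.5279, -0.1353, 0.0395]
eef_rot: [-3.141, -0.001, 1.369]
force: [-4.3, 2.6, 9.2]
finger_gap: 0.0279
gripper_force: 63.0
8.1667 [ 0.5279 -0.1353  0.0395] shift [0.0792 0.0005 0.0016] turn [-0.0259 -0.0636  0.2071] [-4.3296  2.5785  9.2018] 0.027947546258937667
clock: 8.58
tcp_pos: [0.5343, -0.106, 0.0396]
eef_rot: [3.141, -0.001, 1.368]
force: [-4.7, 2.2, 9.2]
finger_gap: 0.0282
gripper_force: 62.8
8.5833 [ 0.5343 -0.106   0.0396] shift [0.0493 0.0001 0.0016] turn [ 0.0175 -0.0542  0.1726] [-4.7012  2.1738  9.1898] 0.028150655488596955
```

```bash
python3 -m crank '0 .008 0 0 0 0 0;0 .017 0 0 0 0 0;0 .026 0 0 0 0 0;0 .035 0 0 0 0 0;0 .039 0 0 0 0 0'; python3 -m crank '0 .004 0 0 0 0 0;0 .008 0 0 0 0 0;0 .008 0 0 0 0 0;0 .008 0 0 0 0 0;0 .008 0 0 0 0 0'; python3 nav.py .025 -.017 .038
cat > chk.py <<'E'
from h import *
import nav,sys
np.set_printoptions(precision=4,suppress=True)
n=sys.argv[1]
im=robot.grab_frame("top");cv2.imwrite(f"pics/{n}.png",im[:,:,::-1])
C,S=np.cos(nav.YAW),np.sin(nav.YAW);c=robot.get_calibration("top")
def L(X):
    d=X[:2]-nav.J;return np.round([C*d[0]+S*d[1],-S*d[0]+C*d[1]],4)
def W(x,y,z):return [nav.J[0]+C*x-S*y,nav.J[1]+S*x+C*y,z]
# profiles along y at z=.042, several x (rail-free part of the fence), old and new
ref=cv2.imread("pics/top0.png").astype(float)
ys=np.arange(-.11,.05,.001)
for nm,I in(("old",ref),("new",im[:,:,::-1].astype(float))):
    p=np.mean([cv2.remap(I.astype(np.float32),*[a.astype(np.float32).reshape(1,-1) for a in proj(c,[W(x,y,.042) for y in ys]).T],cv2.INTER_LINEAR)[0] for x in(-.09,-.08,-.07)],0)
    s=p[:,2]-p[:,0] ; g=p.sum(1)
    print(nm,"fence-like y (bright):",ys[g>g.mean()+1.3*g.std()])
    print(g[::4].astype(int).tolist())
for t in("tile_mid","crate_mid","fence","lever"):print(t,[(round(d["p"],2),np.round(d["bbox"],1).tolist()) for d in robot.silhouettes("top",t)[:1]])
E
python3 chk.py t1
```

```text
clock: 9.0
tcp_pos: [0.5426, -0.0685, 0.0395]
eef_rot: [3.14, 0.0, 1.367]
force: [-4.4, 0.1, 7.5]
finger_gap: 0.0277
gripper_force: 62.5
clock: 9.42
tcp_pos: [0.5443, -0.0606, 0.0395]
eef_rot: [3.14, -0.001, 1.367]
force: [-3.0, 1.1, 8.2]
finger_gap: 0.028
gripper_force: 62.5
9.4167 [ 0.5443 -0.0606  0.0395] shift [ 0.0028 -0.0006  0.0015] turn [ 0.0777 -0.0709  0.1353] [-3.0005  1.1244  8.2016] 0.02795646456710196
old fence-like y (bright): [-0.09  -0.089 -0.088 -0.087 -0.086 -0.085 -0.084 -0.083 -0.082]
[373, 376, 379, 386, 401, 483, 497, 474, 218, 153, 162, 163, 210, 372, 400, 398, 403, 406, 410, 412, 416, 413, 411, 408, 403, 397, 399, 398, 397, 401, 403, 379, 336, 335, 336, 332, 334, 336, 335, 332]
new fence-like y (bright): [0.014 0.015 0.016 0.017 0.018 0.019 0.02  0.021 0.022 0.023 0.024 0.025
 0.026 0.027 0.028 0.029 0.03  0.031 0.032 0.033 0.034 0.035 0.036 0.037
 0.038 0.039 0.04  0.041 0.042 0.043 0.044 0.045 0.046 0.047 0.048 0.049]
[301, 297, 294, 290, 284, 278, 275, 271, 264, 258, 253, 249, 243, 235, 228, 220, 210, 200, 186, 176, 160, 144, 130, 116, 105, 95, 156, 330, 249, 244, 278, 422, 419, 416, 414, 414, 415, 416, 415, 415]
tile_mid [(0.63, [369.7, 162.2, 40.2, 44.3])]
crate_mid [(0.91, [327.4, 273.1, 71.1, 53.0])]
fence [(0.69, [375.2, 258.3, 11.9, 54.8])]
lever []
```

```bash
python3 -m crank '1 0 0 0 0 0 0;1 0 0 0 0 0 0;1 0 0 0 0 0 0;1 0 0 0 0 0 0;1 0 0 0 0 0 0';python3 -m crank '1 0 0 0 0 0 0;1 0 0 0 0 0 0;1 0 0 0 0 0 0;1 0 0 0 0 0 0;1 0 0 0 0 0 0'; python3 -m crank '1 0 0 -.01 0 0 0;1 0 0 -.025 0 0 0;1 0 0 -.045 0 0 0;1 0 0 -.07 0 0 0;1 0 0 -.1 0 0 0';python3 -m crank '1 0 0 -.025 0 0 0;1 0 0 -.04 0 0 0;1 0 0 -.04 0 0 0;1 0 0 -.04 0 0 0;1 0 0 -.04 0 0 0'
python3 - <<'E'
from h import *
im=robot.grab_frame("wrist");t=robot.grab_frame("scene")[130:290,160:380]
a=np.vstack([cv2.resize(im,(640,400))[:330],np.pad(cv2.resize(t,(371,270)),((0,0),(0,269),(0,0)))]);cv2.imwrite("pics/w8.png",a[:,:,::-1])
E
```

```text
clock: 10.08
tcp_pos: [0.5436, -0.0612, 0.0375]
eef_rot: [-3.141, 0.0, 1.366]
force: [-0.4, -0.6, -0.0]
finger_gap: 0.0847
gripper_force: 0.0
clock: 10.5
tcp_pos: [0.5437, -0.061, 0.0377]
eef_rot: [3.142, 0.0, 1.366]
force: [0.2, 0.4, 0.0]
finger_gap: 0.0853
gripper_force: 0.0
clock: 10.92
tcp_pos: [0.5425, -0.0607, 0.1379]
eef_rot: [-3.139, -0.0, 1.366]
force: [-0.3, -0.5, 0.1]
finger_gap: 0.0857
gripper_force: 0.0
clock: 11.33
tcp_pos: [0.5433, -0.0609, 0.1769]
eef_rot: [-3.14, -0.0, 1.366]
force: [-0.1, 0.4, 0.3]
finger_gap: 0.0854
gripper_force: 0.0
```

View pics/w8.png

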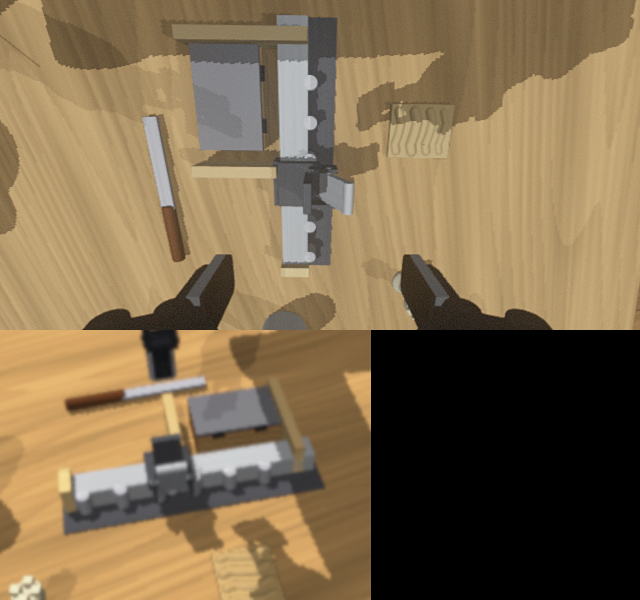

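The picture shows the fence next to the crate with its lower edge at row ~166 and the crate's end at row ~150, so the gap is clear. The lever is sprung out (col 353), both models are where they were, and the gripper is clear above.

```bash
python3 -c "
from bench import robot
print(robot.sign_off())"
```

```text
the job is handed in; nothing more can be done
None
```

The sliding fence is released at the 0.08 notch, about 14 mm clear of the crate, with the lever sprung out and neither model visibly shifted, and the job is handed in. On the way, one close went over the lever onto the upright, and I then pushed the squeezed fence the wrong way, against its end stop (about 66 N at the wrist).

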